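# Present the reference ball to the inspection microscope

## Task

Swing both ajar flaps of the carton outwards until they are folded back well past upright, then take the tray inside by its upright handle and lift it out of the carton, keeping it level enough that the loose steel ball never leaves its pocket. Carry it to the microscope stage and finish while holding it there, level and still, with the ball straight above the objective's lens and the tray's underside about 35 mm above the stage's ring: do not put it down or let go. Nothing may touch the stage or its objective, leave the flaps open, and do not disturb the other things on the bench.

Things in the scene. Friction and masses are not known exactly. Their poses are not given: they have to be found in the camera images.
- carton: Open square cardboard carton, 180 x 180 mm outside, 75 mm high, walls and floor 4 mm thick, fixed. Origin: centre of its underside; z up; x runs along the hinges of its movable flaps, which are on the +y and -y walls and, shut, leave a 56 mm gap between their free edges. The two other flaps are already folded down outside.
- flap_l (a joint): The carton's +y flap, rad: 0 = flat shut, pi/2 = upright, larger = folded back outwards; stop at 2.5. A 166 x 60 x 4 mm cardboard panel hinged along the carton's x axis at the top of its +y wall. It starts ajar (0.7 to 1.15) and stays where it is left (stiff crease, about 0.03 N m): push it outwards from its inner side.
- flap_r (a joint): The carton's -y flap, rad: 0 = flat shut, pi/2 = upright, larger = folded back outwards; stop at 2.5. A 166 x 60 x 4 mm cardboard panel hinged along the carton's x axis at the top of its -y wall. It starts ajar (0.7 to 1.15) and stays where it is left (stiff crease, about 0.03 N m): push it outwards from its inner side.
- flap_l_hinge (a point): Middle of the +y flap's hinge line (88 mm from the carton's centre, 75 mm above the table).
- flap_r_hinge (a point): Middle of the -y flap's hinge line (88 mm from the carton's centre, 75 mm above the table).
- flap_l_edge (a point): Middle of the +y flap's free edge, 60 mm from its hinge.
- flap_r_edge (a point): Middle of the -y flap's free edge, 60 mm from its hinge.
- tray_grip (a point): Grip point of the loose aluminium tray on the carton's floor: on its upright handle, 54 mm above the tray's underside, 14 mm below the handle's top. The handle stands at the tray's centre: 12 mm thick (along tray y), 30 mm long (tray x). Axes are the tray's, z up.
- tray_base (a point): Centre of the tray's underside; axes as for the grip point. Base 120 (x) x 60 (y) x 5 mm, total height 68 mm, about 0.16 kg. Two shallow round pockets (rings 3 mm high, 21 mm inside, 29 mm outside diameter) lie 40 mm either side of the handle along x; the ball lies in the +x one, the other is empty.
- pocket (a point): Where the ball's centre belongs in its pocket: 40 mm from the tray's centre along tray +x, 17 mm above the tray's underside.
- ball_center (a point): Centre of the loose polished steel ball, 24 mm diameter, about 56 g. It can roll some 2 mm about in its pocket and rolls out if the tray is tipped by about 40 degrees or jerked.
- stage: Fixed black microscope stage: 200 x 200 mm plate on four pillars, top at 60 mm, carrying a dark flat ring insert (180 mm outside, 128 mm inside diameter) whose top is 68 mm above the table. Origin: centre of its underside; z up.
- lens (a point): Centre of the front lens of the objective, an upright dark cylinder 28 mm in diameter that stands in the middle of the stage's opening; its tip is 62 mm above the table.
- plug_cap: Bystander, leave alone: black round plug cap, 30 dia x 16 mm, loose. Origin: centre of its underside.
- thumb_nut: Bystander, leave alone: yellow ring nut, 30 dia x 14 mm, loose. Origin: centre of its underside.
- driver: Bystander, leave alone: screwdriver, 160 mm long, lying, loose. Origin: mid-length, at table height.
- spare_objective: Bystander, leave alone: dark upright spare objective, 30 dia x 46 mm, loose. Origin: centre of its underside.
- solvent: Bystander, leave alone: white bottle, 56 dia x 130 mm, loose. Origin: centre of its underside.
- adapter: Bystander, leave alone: flat aluminium adapter ring, 80 dia x 12 mm, loose. Origin: centre of its underside.
There are look-alikes about, which are no part of the job. Leave any green or yellow look-alike of the part that bears tray_grip alone.

How it is judged:
On the way, in this order (a step that is already met when the one before it is completed fails the run):
1. both flaps are folded back past upright (over 1.75 rad) (value of joint each of flap_l, flap_r above 1.75 rad), for 0.2 s.
2. the gripped tray is lifted above the carton's rim with the ball in its pocket (height (world z) of tray_base above 0.085 m and distance between ball_center and pocket below 0.008 m and contact force between the fingers and tray above 1 N), for 0.2 s.
At the end, for the whole second after the job is handed in: The fingers hold the tray free in the air, still, level within 0.12 rad, its underside 15 to 60 mm above the stage's ring, the ball in its pocket (within 8 mm of its place) and within 15 mm horizontally of the point above the lens; both flaps still open past 1.75 rad (all of step 1 and horizontal distance between ball_center and lens below 0.015 m and height (world z) of tray_base between 0.083 and 0.128 m and angle between tray_base's own z axis and vertical below 0.12 rad and distance between ball_center and pocket below 0.008 m and contact force between the fingers and tray above 1 N and contact force between tray and stage below 0.1 N and contact force between tray and carton below 0.1 N and linear speed of tray below 0.02 m/s and angular speed of tray below 0.4 rad/s); the arm keeps its last pose, push and grip.
It fails at once if the ball leaves its pocket (distance between ball_center and pocket above 0.012 m).
It fails at once if something touches the stage or objective (contact force between stage and anything else above 1 N).
It fails at once if a bystander is disturbed (moved more than 30 mm) (distance of any of plug_cap, thumb_nut, driver, spare_objective, solvent, adapter from where it was at the start of the episode above 0.03 m).
It also fails if it takes over 67 s, if anything falls off the work surface, if the arm or the gripper's body presses on something with over 40 N, if the wrist force passes 120 N, or if a joint passes its speed limit or range.

## Robot

A 7-joint arm with a two-finger parallel gripper is mounted at the origin on the work surface. World frame = base frame: x ahead of the robot, y to its left, z up, the work surface at z = 0. Lengths are in m, angles in rad, forces in N, time in s.
With the tool pointing down it reaches from about 0.35 to 0.9 m from the base axis. Payload 8.1 kg.
Tool frame: the origin (TCP) lies on the centre line of the jaws, within the pads' length; the fingertips stand 19 mm ahead of it and the grasp point (between the pads) is the TCP (arm.tip_reach is the distance from the TCP to the fingertips, in m); z points along the fingers, y is the line along which they close (so a half turn about z gives the same grasp; the last joint's range is limited). The gripper opens to 92 mm and grips with 3 to 60 N. Pads are 19 mm wide; open, the fingers measure 130 mm over their backs; the gripper's body (75 mm by 190 mm) begins 47 mm behind the grasp point.
Start: joints at [1.153, 0.434, 0.025, 1.573, -0.012, 1.134, -0.075], TCP at [0.193, -0.594, 0.246] pointing down, gripper open.
Joint ranges: [-2.62, 2.62], [-0.44, 2.09], [-1.27, 1.32], [0.08, 2.57], [-1.32, 4.46], [0.12, 2], [-2.74, 2.74]. Speed limits (rad/s): [2.22, 2.22, 3.01, 3.01, 3.14, 3.14, 3.14].

## Interface

Orientations are given as a rotation vector (axis times angle).
In Python, from cell import arm gives the robot as it stands.
- The arm moves only by the tool arm_command, never from a script. Its argument "targets" is a list that holds one entry, the list of rows, each a list of 6 numbers: the shift along the tool's x, y, z in m, then the turn, a rotation vector about the tool's x, y, z in rad. A call has 1 to 10 rows; each row shifts and turns the commanded pose from where the row before left it, along the tool's axes as they then stand; what a row does not reach is not made up. A row lasts 1/8 s, in which the tool goes at most 62.5 mm and 10.7 degrees, less where a joint would pass 70% of its speed; a pose out of reach is approached as far as the arm can. A call with a gripper value outside its range is refused whole. "jaw" is the finger opening in m, from 0 to 0.0918, set as the call begins (left out, the last holds). The fingers move at their own pace and stop on an object; "newtons" is the grip in N (left out, the last holds). Time passes only in rows, so rows that do not move let the fingers close. It gives the time, the measured TCP pose, the force, the opening and the grip force at its end, in the units of the state.
- arm.observe(): the state, without advancing time (a new reading comes with each control period).
- arm.get_image(name): name is "scene" or "top" or "wrist"; returns a dict with "pixels" (400x640x3 uint8, red, green, blue), "z_map" (400x640 float32, m along the optical axis (not along the pixel's ray), 0 where there is no reading), "fx", "fy", "cx", "cy" (pixels), "xyz" and "rotation" of the camera in the world; the wrist camera has in their place "T_tool_cam" (4x4, takes a point from camera to tool coordinates, whose origin is the TCP and whose axes are the flange's). Camera axes: x right, y down, z forward; pixel columns grow to the right and rows downward; lengths in m; the calibration is good to about 2 mm. A picture is of the moment at which its call begins: read the wrist's pose just before it.
- arm.sign_off(): hands the job in; it is judged then, once.
The state is a dict: "clock": time; "joints": joint angles; "dq": joint speeds; "joint_efforts": joint torques, N m; "position": TCP position; "ee_rot": TCP orientation; "force": force on the tool from outside, world axes, zero at the start; "ft_torque": the same for the moment, N m; "width": opening from 0.0 (shut) to 1.0 (fully open); "gripper_force": force on a finger pad.
Only numpy, scipy, OpenCV 4.12 (cv2) and the standard library are available. Lean on these libraries where they do the work, as an engineer would, in place of code of your own. Each camera call takes 0.05 s, during which the arm holds its last target. There are 200 camera calls.

## Working session

There is one attempt and no reset: what is moved stays moved. The work goes in short steps, Python scripts to look and compute and a tool call to move; the robot and the scene stay as the last step left them, time stands still between calls to the robot, and variables do not carry over. Pictures are saved under pics/ and viewed, at most 10 in all, crops included, and the job is handed in when it is done.

Besides the shell and the picture viewer there is one more tool, called after "Call:" in YAML: its name, and indented under it one key for each argument. arm_command: Moves the arm, as the interface text tells. Its arguments: {"type":"object","properties":{"targets":{"type":"array","items":{"type":"array","items":{"type":"array","items":{"type":"number"}}}},"jaw":{"type":"number"},"newtons":{"type":"number"}},"required":["targets"]}

```bash
mkdir -p pics; ls; python3 - <<'E'
from cell import arm
import cv2,numpy as np
s=arm.observe();print(s)
for n in("scene","top"):
    d=arm.get_image(n);np.savez(f"pics/{n}0.npz",**{k:v for k,v in d.items()})
    print(n,d["fx"],d["cx"],d["cy"],d["xyz"],d["rotation"])
    cv2.imwrite(f"pics/{n}0.png",d["pixels"][:,:,::-1])
E
```

```text
pics
{'clock': 0.0, 'joints': array([ 1.15334983,  0.43524477,  0.02501291,  1.57410523, -0.01159049,
        1.13400249, -0.07509732]), 'dq': array([-3.22676385e-04,  7.25201186e-04, -2.43726128e-05,  2.03958791e-04,
       -1.61575379e-03, -1.56688406e-03, -5.35567211e-04]), 'joint_efforts': array([-1.10894625e-04, -6.67843652e+01,  9.84572209e-01, -3.14455569e+01,
       -6.05825102e-02,  4.29583434e-02,  1.35675195e-04]), 'position': array([ 0.1933157 , -0.59383877,  0.24492874]), 'ee_rot': array([-3.10123006e+00, -4.92120994e-01,  6.61808469e-04]), 'force': array([ 0.45560878,  0.04138851, -0.28599419]), 'ft_torque': array([-0.01859141,  0.02026977,  0.03461158]), 'gripper_force': 0.0, 'width': 1.0004369487641576}
scene 382.46546105403115 320.8142809981145 197.15558686051588 [1.10316866 0.27778754 0.91810472] [-1.42711553 -2.30049603  0.76877455]
top 422.2019925617891 318.1364310697341 197.46671553354304 [0.43724749 0.00581985 1.20533385] [-2.18222013  2.16580246 -0.12904339]
```

View pics/scene0.png

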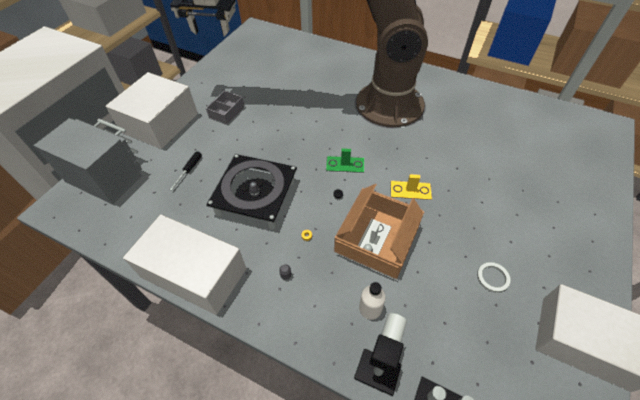

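View pics/top0.png

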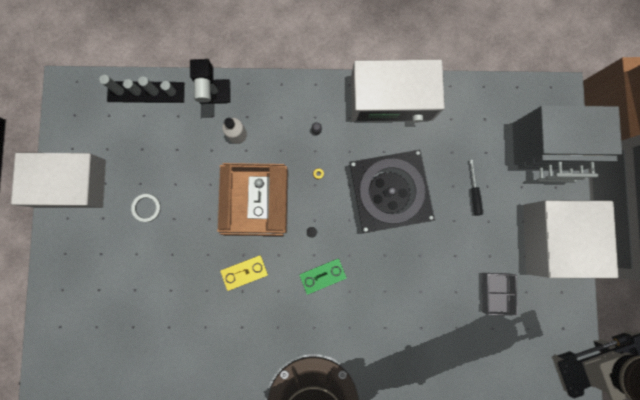

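Scene: carton at top-image (253,200), with flaps left and right. Tray is inside, ball at (258,183), empty pocket (258,211). Stage is centred near (391,191). Bottle at (233,128), nut at (319,173), cap at (311,232), spare objective at (316,128). Next I'll measure from a top crop with the depth map.

```bash
cat > h.py <<'E'
import numpy as np,cv2
from scipy.spatial.transform import Rotation as R
def load(n): return dict(np.load(f"pics/{n}.npz"))
def cloud(d,Rc=None,t=None):
    if Rc is None: Rc=R.from_rotvec(d["rotation"]).as_matrix() if d["rotation"].shape==(3,) else d["rotation"]; t=d["xyz"]
    v,u=np.mgrid[:400,:640]; z=d["z_map"]
    p=np.stack([(u-d["cx"])/d["fx"]*z,(v-d["cy"])/d["fy"]*z,z],-1)
    return p@Rc.T+t
def ray(d,u,v,h,Rc=None,t=None):
    if Rc is None: Rc=R.from_rotvec(d["rotation"]).as_matrix(); t=d["xyz"]
    r=Rc@np.array([(u-d["cx"])/d["fx"],(v-d["cy"])/d["fy"],1]); return t+r*(h-t[2])/r[2]
E
python3 - <<'E'
from h import *
d=load("top0");P=cloud(d);z=P[...,2];x=P[...,0];y=P[...,1]
print("table z",np.median(z[300:330,100:250]))
u0,v0=205,150
print("rows heights (mm) across carton: v=200"); 
for v in (185,200,212): print(v,[(u,int(1000*z[v,u]),int(1000*y[v,u])) for u in range(212,296,3)])
c=d["pixels"][150:250,205:445,::-1]; cv2.imwrite("pics/crop.png",cv2.resize(c,None,fx=3.3,fy=3.3,interpolation=cv2.INTER_CUBIC))
# stage: dark ring height 0.068
roi=np.zeros(z.shape,bool);roi[140:245,335:445]=1
m=(roi&(z>.052)&(z<.08)).astype(np.uint8)
r=cv2.minAreaRect(np.argwhere(m)[:,::-1].astype(np.float32));print("stage rect px",r, "world",ray(d,*r[0],.062))
E
```

```text
table z -0.00045453973536879744
rows heights (mm) across carton: v=200
185 [(212, -1, 294), (215, -3, 286), (218, 0, 277), (221, 84, 250), (224, 98, 239), (227, 111, 228), (230, 122, 218), (233, 4, 233), (236, 4, 225), (239, 7, 215), (242, 10, 206), (245, 2, 199), (248, 3, 190), (251, 10, 181), (254, 3, 173), (257, 27, 161), (260, 24, 153), (263, 14, 146), (266, 10, 138), (269, 8, 130), (272, 114, 111), (275, 104, 104), (278, 101, 96), (281, 87, 90), (284, 82, 82), (287, 31, 77), (290, 0, 70), (293, -2, 62)]
200 [(212, 1, 292), (215, 0, 284), (218, 0, 275), (221, 89, 247), (224, 102, 237), (227, 111, 227), (230, 121, 217), (233, 4, 232), (236, 5, 223), (239, 6, 214), (242, 3, 206), (245, 7, 197), (248, 3, 189), (251, 12, 180), (254, 69, 163), (257, 75, 154), (260, 28, 152), (263, 8, 146), (266, 6, 138), (269, 120, 117), (272, 114, 110), (275, 106, 103), (278, 98, 96), (281, 93, 88), (284, 78, 82), (287, 15, 77), (290, -1, 70), (293, 2, 61)]
212 [(212, -3, 292), (215, 0, 283), (218, 3, 273), (221, 87, 247), (224, 104, 235), (227, 117, 225), (230, 6, 239), (233, 2, 231), (236, 3, 223), (239, 3, 214), (242, 3, 205), (245, 4, 197), (248, 11, 187), (251, 8, 179), (254, 12, 170), (257, 10, 162), (260, 14, 153), (263, 9, 145), (266, 8, 137), (269, 123, 117), (272, 114, 110), (275, 106, 103), (278, 95, 96), (281, 91, 88), (284, 77, 81), (287, 4, 78), (290, 0, 69), (293, 0, 61)]
stage rect px ((391.9960021972656, 190.72799682617188), (72.8063735961914, 73.61135864257812), 79.69515228271484) world [ 0.57779923 -0.2114146   0.062     ]
```

View pics/crop.png

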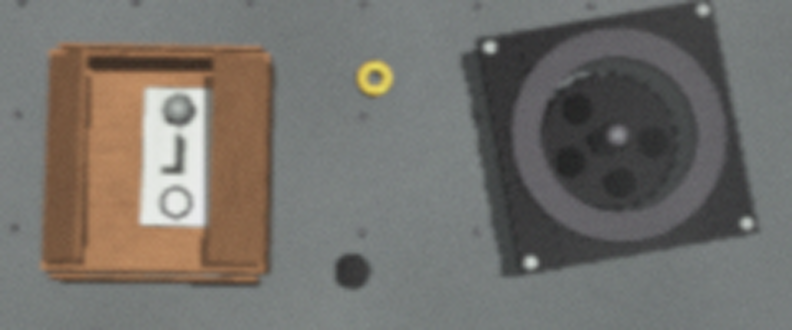

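Lens blob is at crop (617,134), i.e. pixel (392.0,190.6). Both flaps are at about 0.87 rad, the ball is at crop (179,108) and the empty ring at (176,202). Now tray and carton pose, plus the tool alignment.

```bash
python3 - <<'E'
from h import *
d=load("top0");P=cloud(d)
f=lambda a,b,h:ray(d,205+(a+.5)/3.3-.5,150+(b+.5)/3.3-.5,h)
print("lens",f(617,134,.062)); b=f(179,108,.021);e=f(176,202,.012)
print("ball",b,"empty",e,"tray c",(b+e)/2,"yaw deg",np.degrees(np.arctan2((b-e)[1],(b-e)[0])))
# flap free edges / box
for p in ((50,46,.075),(272,48,.075),(270,270,.075),(44,272,.075)): print("corner",f(*p))
# planes of flaps
for lo,hi in ((219,231),(270,285)):
    Q=P[172:228,lo:hi].reshape(-1,3);Q=Q[(Q[:,2]>.082)&(Q[:,2]<.125)]
    A=np.c_[Q[:,0],Q[:,2],np.ones(len(Q))];k=np.linalg.lstsq(A,Q[:,1],rcond=None)[0]
    print("flap y=",k,"yaw",np.degrees(k[0]),"x range",Q[:,0].min(),Q[:,0].max(),"hinge y mid",k@[np.mean(Q[:,0]),.075,1],"angle",np.arctan2(1,abs(k[1])))
from cell import arm
s=arm.observe();T=R.from_rotvec(s["ee_rot"]);print(T.as_matrix().round(3))
for yaw in (0,2,-2):
    G=R.from_euler("z",yaw,degrees=True)*R.from_euler("x",np.pi); print(yaw,(T.inv()*G).as_rotvec())
E
```

```text
lens [ 0.57908647 -0.21040189  0.062     ]
ball [0.60339072 0.15761425 0.021     ] empty [0.52336255 0.15958904 0.012     ] tray c [0.56337664 0.15860165 0.0165    ] yaw deg -1.4135568371870093
corner [0.64619273 0.25737402 0.075     ]
corner [0.64624603 0.0754828  0.075     ]
corner [0.46434663 0.07446073 0.075     ]
corner [0.46143681 0.25645173 0.075     ]
flap y= [-0.00522682 -0.8016484   0.32179913] yaw -0.29947460595113895 x range 0.4735047832175803 0.6218363951838282 hinge y mid 0.2588259716728202 angle 0.8950510680623203
flap y= [-0.00528093  0.78088498  0.0221139 ] yaw -0.30257473795701995 x range 0.47436842641976457 0.6232094253748487 hinge y mid 0.07778608585312274 angle 0.9078200430289389
[[ 0.951  0.31  -0.001]
 [ 0.31  -0.951  0.001]
 [-0.    -0.001 -1.   ]]
0 [-0.0013719   0.00039607  0.31471557]
2 [-0.00137741  0.00037175  0.27980899]
-2 [-0.00136611  0.00042036  0.34962215]
```

Call:
arm_command:
  targets:
    - [[0,0,0,0,0,0.157],[0,0,0,0,0,0.158],[0.025,-0.054,0,0,0,0],[0.025,-0.054,0,0,0,0],[0.025,-0.054,0,0,0,0],[0.025,-0.054,0,0,0,0],[0.025,-0.054,0,0,0,0],[0.025,-0.054,0,0,0,0],[0.025,-0.054,0,0,0,0],[0.025,-0.054,0,0,0,0]]
  jaw: 0
  newtons: 20

```text
clock: 1.35
position: [0.394, -0.1605, 0.2458]
ee_rot: [3.141, -0.001, 0.0]
force: [0.7, -0.4, 0.1]
width: 0.01
gripper_force: 0.0
```

Call:
arm_command:
  targets:
    - [[0.025,-0.054,0,0,0,0],[0.025,-0.054,0,0,0,0],[0.025,-0.054,0,0,0,0],[0.025,-0.054,0,0,0,0],[0.025,-0.054,0,0,0,0],[0.025,-0.054,0,0,0,0],[0,0,0,0,0,0],[0,0,0,0,0,0]]

```text
clock: 2.35
position: [0.5433, 0.1612, 0.245]
ee_rot: [3.141, 0.0, -0.002]
force: [-0.2, -0.0, -0.3]
width: 0.006
gripper_force: 0.0
```

Call:
arm_command:
  targets:
    - [[0,-0.007,0.046,0,0,0],[0,0,0.046,0,0,0],[0,0,0.046,0,0,0],[0,-0.017,0,0,0,0],[0,-0.017,0,0,0,0],[0,-0.016,0,0,0,0],[0,-0.012,0,0,0,0],[0,-0.012,0,0,0,0],[0,-0.012,0,0,0,0],[0,0,0,0,0,0]]

```text
clock: 3.6
position: [0.5435, 0.2561, 0.1077]
ee_rot: [-3.141, -0.002, 0.0]
force: [-0.2, 0.0, 0.0]
width: 0.004
gripper_force: 0.0
```

Call:
arm_command:
  targets:
    - [[0,0.03,0,0,0,0],[0,0.04,0,0,0,0],[0,0.03,0,0,0,0],[0,0.016,0,0,0,0],[0,0.016,0,0,0,0],[0,0.014,0,0,0,0],[0,0.014,0,0,0,0],[0,0.012,0,0,0,0],[0,0.002,0,0,0,0]]

```text
clock: 4.72
position: [0.5437, 0.0795, 0.1076]
ee_rot: [3.141, -0.002, -0.0]
force: [0.2, 0.4, -0.4]
width: 0.008
gripper_force: 0.1
```

Call:
arm_command:
  targets:
    - [[0,-0.03,0,0,0,0],[0,-0.044,-0.04,0,0,0],[0,0,-0.05,0,0,0],[0,0,-0.05,0,0,0],[0,0,0,0,0,0],[0,0,0,0,0,0]]
  jaw: 0.045

```text
clock: 5.48
position: [0.5434, 0.1545, 0.2472]
ee_rot: [3.141, -0.0, -0.001]
force: [0.1, 0.3, -0.2]
width: 0.49
gripper_force: 0.0
```

```bash
cat >> h.py <<'E'
def snap(n,tag):
    from cell import arm
    s=arm.observe();d=arm.get_image(n)
    if n=="wrist":
        T=np.eye(4);T[:3,:3]=R.from_rotvec(s["ee_rot"]).as_matrix();T[:3,3]=s["position"];T=T@d["T_tool_cam"]
        d["rotation"]=R.from_matrix(T[:3,:3]).as_rotvec();d["xyz"]=T[:3,3]
    np.savez(f"pics/{tag}.npz",**d);cv2.imwrite(f"pics/{tag}.png",d["pixels"][:,:,::-1]);return d,s
E
python3 - <<'E'
from h import *
d,s=snap("wrist","w1");print(s["clock"],s["position"],d["xyz"])
t,_=snap("top","top1");P=cloud(t)
for v in (185,200,212): print(v,[(u,int(1000*P[v,u,2]),int(1000*P[v,u,1])) for u in list(range(207,226,2))+list(range(274,304,3))])
E
```

```text
5.475 [0.54335202 0.15448699 0.24718936] [0.62536206 0.15480421 0.38635074]
185 [(207, 669, 140), (209, 667, 138), (211, 670, 135), (213, 671, 132), (215, 673, 129), (217, 671, 127), (219, 672, 124), (221, 670, 122), (223, 673, 119), (225, 670, 117), (274, 337, 85), (277, 335, 79), (280, 336, 73), (283, 335, 67), (286, 335, 61), (289, 94, 68), (292, 102, 60), (295, 115, 51), (298, 120, 43), (301, 1, 39)]
200 [(207, 676, 138), (209, 677, 135), (211, 676, 133), (213, 679, 129), (215, 681, 127), (217, 681, 124), (219, 683, 121), (221, 682, 119), (223, 683, 116), (225, 682, 114), (274, 335, 85), (277, 336, 79), (280, 339, 72), (283, 335, 66), (286, 337, 60), (289, 93, 67), (292, 103, 59), (295, 113, 51), (298, 122, 43), (301, -1, 38)]
212 [(207, 681, 136), (209, 682, 133), (211, 684, 130), (213, 685, 128), (215, 685, 125), (217, 689, 122), (219, 688, 119), (221, 689, 117), (223, 690, 114), (225, 691, 111), (274, 0, 115), (277, 7, 106), (280, 4, 97), (283, 5, 89), (286, 82, 76), (289, 92, 67), (292, 102, 59), (295, 117, 50), (298, 119, 42), (301, -1, 38)]
```

View pics/w1.png

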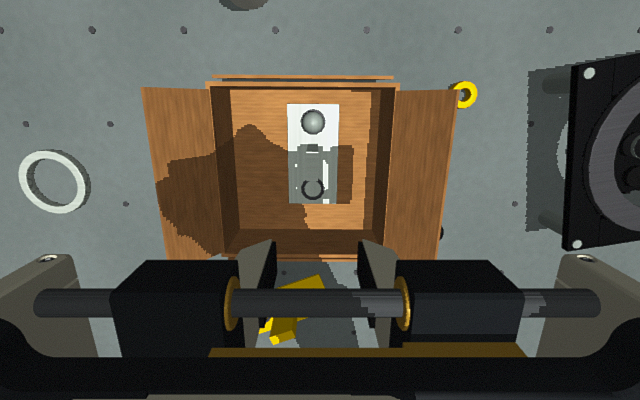

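Both flaps are folded back. The wrist view shows the tray with the ball at (313,122) and the empty ring at (312,189). I'll refine those positions.

```bash
python3 - <<'E'
from h import *
d=load("w1");P=cloud(d);Z=P[...,2]
b=ray(d,313,122,.021);e=ray(d,312,189,.012)
print("ball",b,"empty",e,"c",(b+e)/2,"yaw",np.degrees(np.arctan2((b-e)[1],(b-e)[0])))
roi=np.zeros(Z.shape,bool);roi[95:230,270:360]=1
m=roi&(Z>.06)&(Z<.085);Q=P[m];print("handle",len(Q),Q.mean(0),cv2.minAreaRect(Q[:,:2].astype(np.float32)*1000))
hsv=cv2.cvtColor(d["pixels"],cv2.COLOR_RGB2HSV)
m=roi&(hsv[...,1]<40)&(Z<.02)&(Z>.003);print("base",cv2.minAreaRect((P[m][:,:2]*1000).astype(np.float32)))
print("table/floor z",np.median(Z[130:200,250:275]))
for n,u0,u1 in(("L",145,212),("R",392,460)):
    Q=P[100:245,u0:u1].reshape(-1,3);Q=Q[(Q[:,2]>.083)&(Q[:,2]<.14)]
    k=np.linalg.lstsq(np.c_[Q[:,2],np.ones(len(Q))],Q[:,1],rcond=None)[0];print(n,"angle",np.pi/2+np.arctan(abs(k[0])),"y@.075,.105",k@[.075,1],k@[.105,1])
E
```

```text
ball [0.60233607 0.15852138 0.021     ] empty [0.52184775 0.16009004 0.012     ] c [0.56209191 0.15930571 0.0165    ] yaw -1.1165114326599248
handle 370 [0.56345469 0.15964378 0.07182824] ((562.564453125, 159.7149200439453), (11.247154235839844, 29.660247802734375), 89.98097229003906)
base ((562.0927734375, 159.09524536132812), (60.429649353027344, 119.31036376953125), 89.61127471923828)
table/floor z 0.004138222891680143
L angle 2.2238125056774223 y@.075,.105 0.25360538583363423 0.2765546242025733
R angle 2.235207209111187 y@.075,.105 0.08338917193787367 0.059893262983420764
```

Call:
arm_command:
  targets:
    - [[0.012,-0.005,0,0,0,0.012],[0.012,0,0.03,0,0,0],[0,0,0.04,0,0,0],[0,0,0.035,0,0,0],[0,0,0.03,0,0,0],[0,0,0.025,0,0,0],[0,0,0.015,0,0,0],[0,0,0.01,0,0,0],[0,0,0,0,0,0],[0,0,0,0,0,0]]
  jaw: 0.045

```text
clock: 6.82
position: [0.5683, 0.1597, 0.0635]
ee_rot: [-3.141, 0.019, -0.002]
force: [-0.5, 0.4, -0.1]
width: 0.488
gripper_force: 0.0
```

Call:
arm_command:
  targets:
    - [[0,0,0,0,0,0],[0,0,0,0,0,0],[0,0,0,0,0,0]]
  jaw: 0.016
  newtons: 10

```text
clock: 7.2
position: [0.5678, 0.1594, 0.063]
ee_rot: [-3.141, 0.019, -0.001]
force: [-0.4, -0.4, -0.6]
width: 0.212
gripper_force: 0.0
```

Call:
arm_command:
  targets:
    - [[0,0,0,0,0,0],[0,0,0,0,0,0],[0,0,0,0,0,0],[0,0,0,0,0,0]]
  jaw: 0
  newtons: 10

```text
clock: 7.7
position: [0.5677, 0.1594, 0.0628]
ee_rot: [3.141, -0.019, 0.0]
force: [-0.3, -0.4, 2.1]
width: 0.127
gripper_force: 10.0
```

Call:
arm_command:
  targets:
    - [[0,0,0,0,0,0],[0,0,0,0,0,0],[0,0,0,0,0,0],[0,0,0,0,0,0]]
  newtons: 40

```text
clock: 8.2
position: [0.5677, 0.1594, 0.0628]
ee_rot: [3.141, -0.019, 0.0]
force: [-0.1, -0.9, 2.9]
width: 0.128
gripper_force: 40.0
```

Call:
arm_command:
  targets:
    - [[0,0,-0.002,0,0,0],[0,0,-0.004,0,0,0],[0,0,-0.007,0,0,0],[0,0,-0.01,0,0,0],[0,0,-0.012,0,0,0],[0,0,-0.012,0,0,0],[0,0,-0.01,0,0,0],[0,0,-0.007,0,0,0],[0,0,-0.004,0,0,0],[0,0,-0.002,0,0,0]]

```text
clock: 9.45
position: [0.5676, 0.1594, 0.1328]
ee_rot: [3.141, -0.019, -0.0]
force: [0.6, -0.2, -2.6]
width: 0.127
gripper_force: 40.0
```

Call:
arm_command:
  targets:
    - [[0,0,-0.004,0,0,0],[0,0,-0.008,0,0,0],[0,0,-0.012,0,0,0],[0,0,-0.014,0,0,0],[0,0,-0.014,0,0,0],[0,0,-0.012,0,0,0],[0,0,-0.008,0,0,0],[0,0,-0.004,0,0,0],[0,0,-0.002,0,0,0],[0,0,0,0,0,0]]

```text
clock: 10.7
position: [0.5676, 0.1594, 0.2105]
ee_rot: [3.141, -0.019, -0.001]
force: [-0.7, 0.1, -2.0]
width: 0.128
gripper_force: 40.0
```

```bash
python3 - <<'E'
from h import *
d,s=snap("wrist","w2");P=cloud(d);Z=P[...,2]
print(s["position"],s["force"],s["gripper_force"])
hsv=cv2.cvtColor(d["pixels"],cv2.COLOR_RGB2HSV)
E
```

```text
[0.56757484 0.15938903 0.21046735] [-0.7330071   0.05950813 -1.95275932] 39.99720633029938
```

View pics/w2.png

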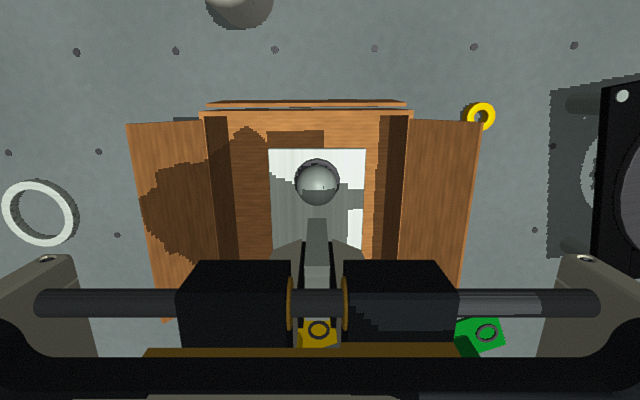

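The tray is lifted level, with the ball at (317,182) still in its pocket. Next I carry it to the stage.

Call:
arm_command:
  targets:
    - [[0,0.004,0,0,0,0],[0,0.009,0,0,0,0],[-0.001,0.015,0,0,0,0],[-0.002,0.021,0,0,0,0],[-0.002,0.027,0,0,0,0],[-0.002,0.032,0,0,0,0],[-0.002,0.034,0,0,0,0],[-0.002,0.034,0,0,0,0],[-0.002,0.032,0,0,0,0],[-0.002,0.03,0,0,0,0]]

```text
clock: 12.0
position: [0.549, -0.0813, 0.2108]
ee_rot: [3.141, -0.022, 0.0]
force: [-0.0, 0.4, -2.3]
width: 0.128
gripper_force: 40.0
```

Call:
arm_command:
  targets:
    - [[-0.002,0.029,0,0,0,0],[-0.002,0.027,0,0,0,0],[-0.001,0.023,0,0,0,0],[0,0.019,0,0,0,0],[0,0.015,0,0,0,0],[0,0.01,0,0,0,0],[0,0.006,0,0,0,0],[0,0.002,0,0,0,0],[0,0,0,0,0,0],[0,0,0,0,0,0]]

```text
clock: 13.25
position: [0.5433, -0.2086, 0.2108]
ee_rot: [-3.141, 0.018, -0.0]
force: [-0.4, 0.5, -2.0]
width: 0.127
gripper_force: 40.0
```

```bash
python3 - <<'E'
from h import *
d,s=snap("wrist","w3");P=cloud(d);Z=P[...,2]
print(s["position"],s["force"],s["ee_rot"])
t,_=snap("top","top3");snap("scene","sc3")
hsv=cv2.cvtColor(d["pixels"],cv2.COLOR_RGB2HSV)
m=(Z>.13)&(Z<.168);m[:100]=0;m[260:]=0;m[:,:240]=0;m[:,400:]=0
Q=P[m]; b=(Q[:,2]<.163);print("tray plane pts",b.sum(),cv2.minAreaRect((Q[b][:,:2]*1000).astype(np.float32)))
k=np.linalg.lstsq(np.c_[Q[b][:,:2],np.ones(b.sum())],Q[b][:,2],rcond=None)[0];print("tilt",k)
M=(Z>.166)&(Z<.19);M[:100]=0;M[:, :280]=0;M[:,360:]=0;M[215:]=0
v,u=np.nonzero(M);(c,r)=cv2.minEnclosingCircle(np.c_[u,v].astype(np.float32));print("ball px",c,r,"world",ray(d,*c,.169),P[M].mean(0),Z[M].max())
E
```

```text
[ 0.54329965 -0.20864032  0.21075541] [-0.37732622  0.53683528 -2.04563897] [-3.14135109e+00  1.78568033e-02 -1.02752128e-04]
tray plane pts 7210 ((564.069580078125, -208.60804748535156), (60.061683654785156, 67.91984558105469), 89.42555236816406)
tilt [0.00478427 0.00070803 0.15475443]
ball px (320.8149108886719, 186.76519775390625) 20.222909927368164 world [ 0.57664126 -0.21134828  0.169     ] [ 0.57883485 -0.21123791  0.17705374] 0.1822576605200826
```

View pics/w3.png

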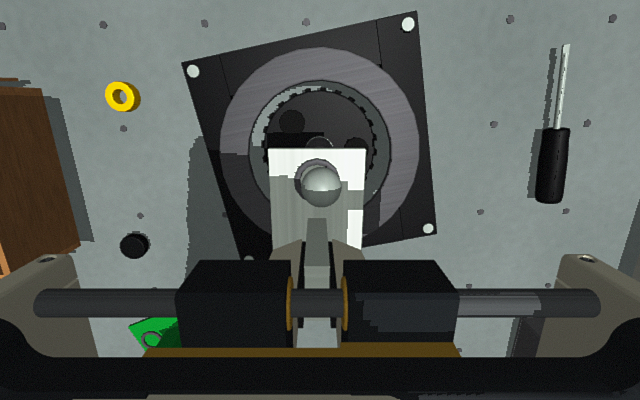

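View pics/sc3.png

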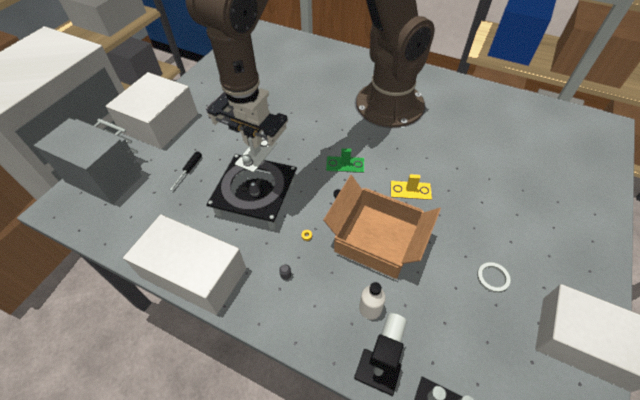

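Over the stage the tray is level and the ball at (321,187) is in its pocket, measured at (0.577,-0.211) against the lens at (0.578,-0.211). The scene view shows both flaps open and nothing disturbed. Now I lower the tray 50 mm.

Call:
arm_command:
  targets:
    - [[0,0,0.002,0,0,0],[0,0,0.005,0,0,0],[0,0,0.008,0,0,0],[0,0,0.01,0,0,0],[0,0,0.01,0,0,0],[0,0,0.008,0,0,0],[0,0,0.004,0,0,0],[0,0,0.002,0,0,0],[0,0,0,0,0,0],[0,0,0,0,0,0]]

```text
clock: 14.65
position: [0.5434, -0.2093, 0.162]
ee_rot: [3.141, -0.019, 0.001]
force: [-0.8, -0.2, -2.4]
width: 0.131
gripper_force: 40.0
```

Call:
arm_command:
  targets:
    - [[0,0,0,0,0,0],[0,0,0,0,0,0],[0,0,0,0,0,0],[0,0,0,0,0,0],[0,0,0,0,0,0],[0,0,0,0,0,0],[0,0,0,0,0,0],[0,0,0,0,0,0]]

```text
clock: 15.65
position: [0.5432, -0.2093, 0.1617]
ee_rot: [3.141, -0.019, -0.0]
force: [0.6, -0.2, -2.0]
width: 0.129
gripper_force: 40.0
```

```bash
python3 - <<'E'
from h import *
d,s=snap("wrist","w4");P=cloud(d);Z=P[...,2]
print(s["position"],s["force"],s["gripper_force"])
M=(Z>.117)&(Z<.14);M[:100]=0;M[:, :280]=0;M[:,360:]=0;M[215:]=0
v,u=np.nonzero(M);(c,r)=cv2.minEnclosingCircle(np.c_[u,v].astype(np.float32));print("ball",c,r,ray(d,*c,.12),Z[M].max())
m=(Z>.1)&(Z<.113);m[:100]=0;m[260:]=0;m[:,:240]=0;m[:,400:]=0
Q=P[m];k=np.linalg.lstsq(np.c_[Q[:,:2],np.ones(len(Q))],Q[:,2],rcond=None)[0];print("top z",np.median(Q[:,2]),"tilt",k)
# ring of the stage in wrist view at hover
w=load("w3");L=cloud(w);z=L[...,2];q=L[(z>.062)&(z<.075)][:,:2];q=q[np.linalg.norm(q-[.578,-.211],axis=1)<.14]
# ring's outer circle, algebraic fit to hull of near-outer points
hull=cv2.convexHull((q*1000).astype(np.float32))[:,0]/1000
A=np.c_[2*hull,np.ones(len(hull))];o=np.linalg.lstsq(A,(hull**2).sum(1),rcond=None)[0];print("ring c",o[:2],"r",np.sqrt(o[2]+o[:2]@o[:2]))
E
```

```text
[ 0.54316668 -0.20929537  0.16173283] [ 0.58219662 -0.22446833 -2.03414866] 39.997172355651855
ball (320.6886901855469, 186.6886749267578) 20.23935890197754 [ 0.57655675 -0.21196962  0.12      ] 0.13341686981366066
top z 0.10816522790908792 tilt [0.00534018 0.00127419 0.10551315]
ring c [ 0.5790998  -0.20589296] r 0.12308442892188778
```

```bash
python3 -c "
from cell import arm
print(arm.sign_off())"
```

```text
the job is handed in; nothing more can be done
None
```

I handed the job in with both flaps folded back to about 2.2 rad and the tray held level, its underside about 35 mm above the ring; by my measurements the ball is in its pocket within about 2 mm of the lens axis, but the sign-off returned no verdict.

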